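Pass the vial rack under the label reader

ROBOT

A 6-joint arm with a two-finger parallel gripper is mounted at the origin on the work surface. World frame = base frame: x ahead of the robot, y to its left, z up, the work surface at z = 0. Lengths are in m, angles in rad, forces in N, time in s.
With the tool pointing down it reaches from about 0.375 to 0.975 m from the base axis. Payload 3.8 kg.
Tool frame: the origin (TCP) lies midway between the tips of the shut fingers; the grasp point (between the pads) lies 19 mm behind it; z points along the fingers, y is the direction in which the jaws open and shut (so a half turn about z gives the same grasp; the last joint's range is limited). The gripper opens to 88 mm and grips with 3 to 60 N. Pads are 18 mm wide; open, the fingers measure 123 mm over their backs; the gripper's body (75 mm by 187 mm) begins 45 mm behind the grasp point.
Start: joints at [1.098, 0.264, 1.604, -0, 1.274, -0.037], TCP at [0.285, 0.612, 0.216] pointing down, gripper open.
Joint ranges: [-2.63, 2.63], [-0.94, 2.18], [0.31, 2.57], [-1.31, 4.45], [0, 2.66], [-2.55, 2.55]. Speed limits (rad/s): [2.57, 2.57, 3.14, 3.14, 3.14, 3.14].

INTERFACE

Orientations are given as a rotation vector (axis times angle).
In Python, from plant import robot, snapshot, ticket gives the robot as it stands. The module is installed in compiled form; this text tells all that it offers.
- The arm moves only by the tool play_rows, never from a script. Its argument "rows" is a list that holds one entry, the list of rows, each a list of 7 numbers: the shift along the tool's x, y, z in cm, then the turn, a rotation vector about the tool's x, y, z in degrees, then the opening, from 0 (shut) to 1 (fully open). A call has 1 to 10 rows; each row shifts and turns the commanded pose from where the row before left it, along the tool's axes as they then stand; what a row does not reach is not made up. A row lasts 1/10 s, in which the tool goes at most 50 mm and 8.59 degrees, less where a joint would pass 70% of its speed; a pose out of reach is approached as far as the arm can. A call with a gripper value outside its range is refused whole. The fingers move at their own pace and stop on an object; "newtons" is the grip in N (left out, the last holds). Time passes only in rows, so rows that do not move let the fingers close. It gives the time, the measured TCP pose, the force and the opening at its end, in the units of the state.
- robot.get_obs(): the state, without advancing time (a new reading comes with each control period).
- snapshot(name): name is "side" or "top" or "wrist"; returns a dict with "frame" (420x560x3 uint8, blue, green, red), "camera_matrix" (3x3 intrinsics, pixels), "R" (3x3) and "t" (3): a world point X has camera coordinates R X + t. Camera axes: x right, y down, z forward; pixel columns grow to the right and rows downward; lengths in m; the calibration is good to about 2 mm. A picture is of the moment at which its call begins. There is no depth.
- ticket.close_job(): hands the job in, once; it reports no verdict.
The state is a dict: "clock": time; "q": joint angles; "qd": joint speeds; "effort": joint torques, N m; "tool_pos": TCP position; "eef_rot": TCP orientation; "contact_force": force on the tool from outside, world axes, zero at the start; "torque": the same for the moment, N m; "finger_gap": opening from 0.0 (shut) to 1.0 (fully open).
Only numpy, scipy, OpenCV 4.12 (cv2) and the standard library are available. Lean on these libraries where they do the work, as an engineer would, in place of code of your own. Each camera call takes 0.05 s, during which the arm holds its last target. There are 200 camera calls.

TASK

Pick up the vial rack with the orange caps, set it down on the wide loading deck on the robot's left side of the label reader, and slide it lengthwise along the track beneath the white arch; when its leading end sticks out on the other side, let go of it there, take it by that end and draw it on until it rests against the green stop. Either end may lead. Keep the rack level all the while and leave the blue-capped rack and the vessels on the bench where they are.

Things in the scene. Friction and masses are not known exactly. Their poses are not given: they have to be found in the camera images.
- rack: Loose vial rack to move, rigid with its vials, about 0.32 kg: grey foot plate 56 wide (local x), 180 long (local y), 10 thick; on it a white block 34 wide, 180 long, top 46 above the underside, with orange ends and five orange caps in a row (tops 54 up). Same either way round. Origin: centre of underside, z up. Starts flat on the bench beyond the station, length roughly along world y.
- rack_top (a point): Middle of the rack's white block, 28 above its underside, on the rack's centre; axes as the rack's. The rack can be gripped from above across the 34 mm block anywhere along its length, fingertips staying above the 10 mm foot plate and the 8 mm guide rails.
- rack_blue: Loose vial rack of the same shape and size with blue caps and ends, beside the orange one (the two may have changed places). Origin: centre of underside, local y along its length. Leave it alone.
- station: Fixed label-reader station: aluminium deck 110 wide (local x), 445 long (local y +220 to -225), top face 12 above the bench, with a white arch across its middle. Origin: bench level under the arch's middle, z up. Local +y is the loading side (robot's left), the rack travels towards -y (robot's right). Turned up to 7 degrees either way.
- mouth (a point): Point on the deck's top face on the lane's middle line, 80 from the arch's middle on the loading side; axes as the station's. Dark rails 6 thick, 8 high above the deck guide both sides: 96 clear width over the loading deck as far as this point, narrowing evenly to 62 at 20 from the arch's middle, then 62 under the arch and on to the stop (3 mm play each side of the foot plate).
- arch (a point): Point on the deck's top face (12 above the bench) on the lane's middle line under the middle of the arch; axes as the station's. The arch is 40 deep (local y -20 to +20) and 130 wide, its opening 94 wide and 66 high above the deck, its top 130 above the bench: a gripper holding the rack does not fit through.
- stop (a point): Point on the deck's top face at the middle of the green stop's face that the rack meets, 210 from the arch point towards local -y. The stop is a green block 24 wide, 10 thick, 28 high above the deck. With the rack against it the rack's centre is 90 from this point.
- amber: Loose amber bottle with blue cap, 72 across, 170 high, on the robot's left. Origin: centre of its underside. Leave it alone.
- wash: Loose clear bottle with red cap, 60 across, 170 high, on the robot's right. Origin: centre of its underside. Leave it alone.
- beaker: Loose open glass beaker, 70 across, 85 high, on the robot's left. Origin: centre of its underside. Leave it alone.
- jar: Loose jar, 60 across, 60 high, on the robot's right. Origin: centre of its underside. Leave it alone.
Things that resemble listed ones, but are neither listed nor needed, are in the scene too. What is shaped like the rack but purple or yellow is not meant.

How it is judged:
By the outcome, as a careful person would: the job done as asked, in the order asked, and still so for the second after the job is handed in, with the robot touching nothing.
It also fails if it takes over 64 s, if anything falls off the work surface, if the arm or the gripper's body presses on something with over 40 N, if the wrist force passes 120 N, or if a joint passes its speed limit or range.

## Working session

There is one attempt and no reset: what is moved stays moved. The work goes in short steps, Python scripts to look and compute and a tool call to move; the robot and the scene stay as the last step left them, time stands still between calls to the robot, and variables do not carry over. Pictures are saved under pics/ and viewed, about 8 in all and at most 12, crops included, and the job is handed in when it is done.

Besides the shell and the picture viewer there is one more tool, called after "Call:" as name(argument=value, ...), one argument or row to a line, values as JSON. play_rows: Moves the arm, as the interface text tells. Its arguments: {"type":"object","properties":{"rows":{"type":"array","items":{"type":"array","items":{"type":"array","items":{"type":"number"}}}},"newtons":{"type":"number"}},"required":["rows"]}

```bash
mkdir -p pics && cat > h.py <<'E'
import numpy as np, cv2
from plant import robot, snapshot, ticket
from scipy.spatial.transform import Rotation as Ro
def snap(n,f):
    s=snapshot(n); cv2.imwrite(f'pics/{f}.png',s['frame']); np.savez(f'pics/{f}.npz',K=s['camera_matrix'],R=s['R'],t=s['t']); return s
def ray(f,u,v,z):
    d=np.load(f'pics/{f}.npz'); K,R,t=d['K'],d['R'],d['t']
    c=-R.T@t; r=R.T@np.linalg.solve(K,[u,v,1.]); return c+r*(z-c[2])/r[2]
def proj(f,X):
    d=np.load(f'pics/{f}.npz'); p=d['K']@(d['R']@np.array(X,float)+d['t']); return p[:2]/p[2]
E
python3 - <<'E'
from h import *
o=robot.get_obs(); print(o)
print(Ro.from_rotvec(o['eef_rot']).as_matrix().round(3))
a=snap('top','top1')['frame']; b=snap('side','side1')['frame']
for f in('top1','side1'):
    d=np.load(f'pics/{f}.npz'); print((-d['R'].T@d['t']).round(3), d['R'].round(2).tolist())
E
```

```text
{'clock': 0.0, 'q': array([ 1.09811939e+00,  2.64753206e-01,  1.60535612e+00,  1.26908634e-05,
        1.27366456e+00, -3.68867456e-02]), 'qd': array([ 2.99564179e-04,  5.58507140e-05, -4.85318882e-04,  1.35569137e-03,
       -1.45017177e-03,  1.83419340e-05]), 'effort': array([ 5.15642187e-04, -5.02099013e+01, -3.56880426e+01,  7.30962935e-02,
        2.88439397e-02, -1.30230314e-04]), 'tool_pos': array([0.28458703, 0.61125582, 0.21479765]), 'eef_rot': array([-0.67901766, -3.06675739,  0.00331028]), 'contact_force': array([ 0.54007476, -0.92917719,  0.48475427]), 'torque': array([ 0.05672181, -0.01055634,  0.04700147]), 'finger_gap': 1.0016778960747241}
[[-0.907  0.422 -0.001]
 [ 0.422  0.907 -0.002]
 [ 0.    -0.002 -1.   ]]
[0.308 0.052 1.965] [[-0.01, -1.0, -0.0], [-1.0, 0.01, -0.08], [0.08, 0.0, -1.0]]
[-0.135 -0.85   0.958] [[0.82, -0.57, -0.01], [-0.38, -0.53, -0.76], [0.43, 0.63, -0.65]]
```

View pics/top1.png

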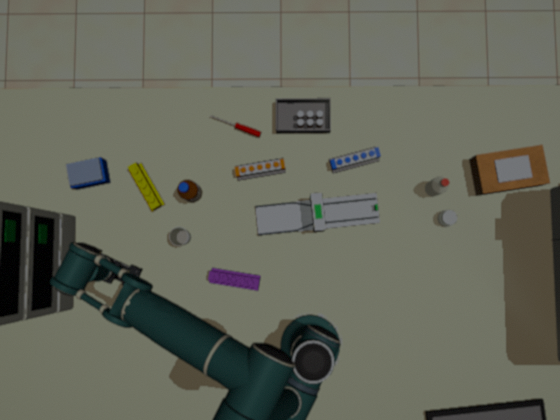

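View pics/side1.png

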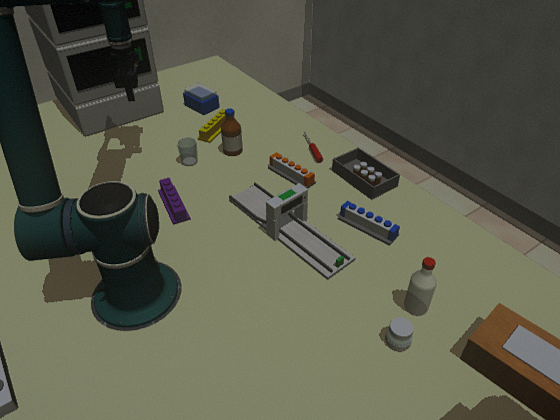

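Top view: orange-capped rack at (259,168) is the target. Lookalikes are the blue rack (354,159), yellow (146,187) and purple (235,279). The station's arch is at (318,211), its loading deck is on the left to (257,220), and the green stop is at (376,208).

```bash
python3 - <<'E'
from h import *
im=cv2.imread('pics/top1.png'); hsv=cv2.cvtColor(im,cv2.COLOR_BGR2HSV)
m=cv2.inRange(hsv,(5,150,90),(20,255,255)); m[:, :225]=0; m[:,300:]=0; m[:140]=0; m[190:]=0
v,u=np.nonzero(m); P=np.array([ray('top1',a,b,.05)[:2] for a,b in zip(u,v)])
c=(P.min(0)+P.max(0))/2; w,V=np.linalg.eigh(np.cov((P-P.mean(0)).T)); d=V[:,1]; d*=np.sign(d[1])
s=(P-P.mean(0))@d; print('rack',P.mean(0).round(4),(P.mean(0)+d*(s.min()+s.max())/2).round(4),s.min(),s.max(),'dir',d, np.degrees(np.arctan2(-d[0],d[1])))
for n,p,z in [('Lend a',(256,206),.012),('Lend b',(258,234),.012),('Rend a',(377,194),.012),('Rend b',(379,223),.012),('stop',(376,208),.04),('archtop',(318,211),.13),('amber',(186,188),.17),('beaker',(180,237),.085),('blue',(354,159),.05)]: print(n,ray('top1',*p,z).round(4))
x=np.concatenate([im[135:245,225:400]]); cv2.imwrite('pics/c1.png',cv2.convertScaleAbs(cv2.resize(x,None,fx=4.5,fy=4.5,interpolation=cv2.INTER_CUBIC),alpha=1.5))
E
```

```text
rack [0.6363 0.1771] [0.6365 0.1761] -0.08993804108057316 0.08798937790826665 dir [-0.16310814  0.9866082 ] 9.387349896077152
Lend a [0.4993 0.19   0.012 ]
Lend b [0.3971 0.1828 0.012 ]
Rend a [ 0.5404 -0.2518  0.012 ]
Rend b [ 0.4343 -0.257   0.012 ]
stop [ 0.4865 -0.2429  0.04  ]
archtop [ 0.4692 -0.0305  0.13  ]
amber [0.5462 0.4141 0.17  ]
beaker [0.3851 0.4504 0.085 ]
blue [ 0.6633 -0.1656  0.05  ]
```

View pics/c1.png

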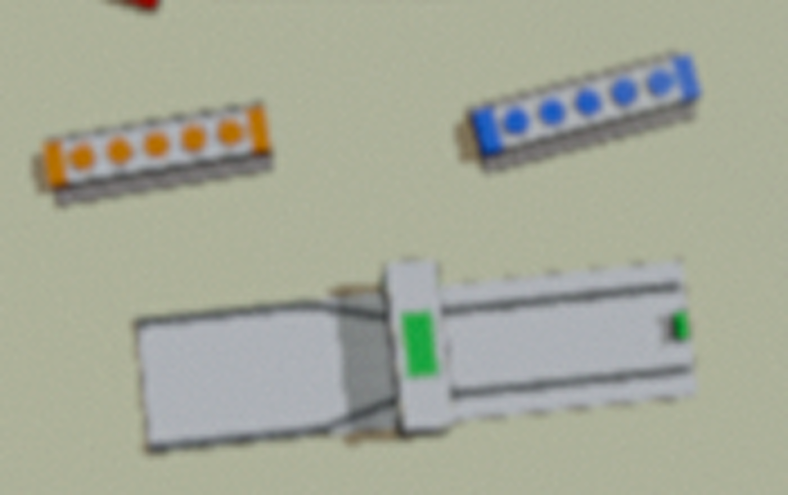

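The crop confirms it: orange caps and orange ends, clear of the blue rack and the station. I'll add a move planner and hover over the rack.

```bash
cat >> h.py <<'E'
from scipy.linalg import logm, expm
def plan(x,y,z,yaw,n,T0=None):
    "rows (identical, n times) to reach TCP x,y,z with tool y at angle yaw deg (tool down)"
    o=robot.get_obs()
    if T0 is None:
        T0=np.eye(4); T0[:3,:3]=Ro.from_rotvec(o['eef_rot']).as_matrix(); T0[:3,3]=o['tool_pos']
    a=np.radians(yaw); yv=[np.cos(a),np.sin(a),0]; zv=[0,0,-1]
    T1=np.eye(4); T1[:3,:3]=np.c_[np.cross(yv,zv),yv,zv]; T1[:3,3]=x,y,z
    Ti=np.real(expm(np.real(logm(np.linalg.inv(T0)@T1))/n))
    print('clock',round(o['clock'],2),'row x',n,(Ti[:3,3]*100).round(3).tolist(),np.degrees(Ro.from_matrix(Ti[:3,:3]).as_rotvec()).round(2).tolist())
    return T1
E
python3 -c "
from h import *
plan(.636,.176,.215,9.4,14)"
```

```text
clock 0.1 row x 14 [-4.156, -0.021, -0.0] [-0.01, 0.0, 3.97]
```

Call:
play_rows(
  rows=[
    [[-4.156, -0.021, 0, 0, 0, 3.97, 1], [-4.156, -0.021, 0, 0, 0, 3.97, 1], [-4.156, -0.021, 0, 0, 0, 3.97, 1], [-4.156, -0.021, 0, 0, 0, 3.97, 1], [-4.156, -0.021, 0, 0, 0, 3.97, 1], [-4.156, -0.021, 0, 0, 0, 3.97, 1], [-4.156, -0.021, 0, 0, 0, 3.97, 1], [-4.156, -0.021, 0, 0, 0, 3.97, 1], [-4.156, -0.021, 0, 0, 0, 3.97, 1], [-4.156, -0.021, 0, 0, 0, 3.97, 1]],
  ],
)

```text
clock: 1.1
tool_pos: [0.583, 0.3318, 0.2153]
eef_rot: [-1.684, -2.652, 0.001]
contact_force: [-0.1, 0.4, -0.6]
finger_gap: 0.992
```

Call:
play_rows(
  rows=[
    [[-4.156, -0.021, 0, 0, 0, 3.97, 1], [-4.156, -0.021, 0, 0, 0, 3.97, 1], [-4.156, -0.021, 0, 0, 0, 3.97, 1], [-4.156, -0.021, 0, 0, 0, 3.97, 1], [0, 0, 0, 0, 0, 0, 1], [0, 0, 0, 0, 0, 0, 1]],
  ],
)

```text
clock: 1.7
tool_pos: [0.6364, 0.1759, 0.2155]
eef_rot: [-2.032, -2.394, 0.001]
contact_force: [0.2, 0.1, 0.0]
finger_gap: 1.004
```

```bash
python3 - <<'E'
from h import *
o=robot.get_obs(); print(o['tool_pos'],Ro.from_rotvec(o['eef_rot']).as_matrix().round(3).tolist(),o['q'].round(2))
im=snap('wrist','w1')['frame']
cv2.imwrite('pics/w1b.png',cv2.convertScaleAbs(im,alpha=1.4))
for p in[(.636,.176,.054),(.636,.176,.0),(.47,-.033,.13)]: print(proj('w1',p))
E
```

```text
[0.63636742 0.17586447 0.21553105] [[-0.163, 0.987, -0.001], [0.987, 0.163, 0.0], [0.001, -0.001, -1.0]] [0.23 0.24 1.64 0.   1.27 0.07]
[276.0131145 187.1893166]
[276.08393833 176.00146612]
[ 68.36939021 389.88567543]
```

View pics/w1b.png

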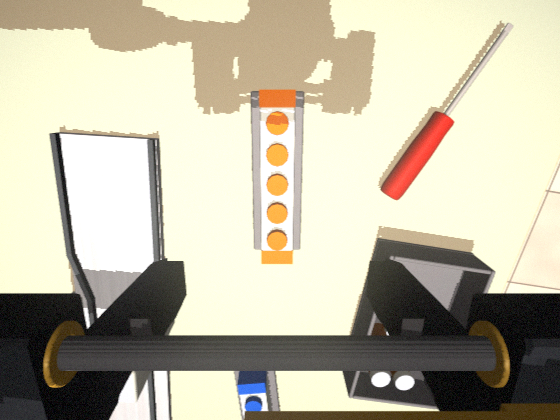

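Wrist view: rack centred at column 277 with caps from (277,123) to (277,240). The station's loading end is at left, with rail corners at about (55,135) and (158,139).

```bash
python3 - <<'E'
from h import *
C=np.array([ray('w1',u,v,.054)[:2] for u,v in[(277,123),(277,155),(277.5,184.5),(277,212.5),(277.5,240)]])
d=C[0]-C[4]; print(C.round(4).tolist(),C.mean(0),np.degrees(np.arctan2(-d[0],d[1])))
im=cv2.imread('pics/w1.png'); g=cv2.cvtColor(im,cv2.COLOR_BGR2GRAY)
hsv=cv2.cvtColor(im,cv2.COLOR_BGR2HSV); m=cv2.inRange(hsv,(3,150,60),(22,255,255)); m[:80]=0;m[270:]=0;m[:,:245]=0;m[:,310:]=0
n,l,st,c=cv2.connectedComponentsWithStats(m); print([(c[i].round(1).tolist(),st[i].tolist()) for i in range(1,n) if st[i,4]>30])
for v in(145,175,205,230):
    r=g[v,40:175].astype(int); e=np.diff(r); i=np.nonzero(abs(e)>25)[0]; print(v,[(int(40+k),int(e[k])) for k in i])
for u in(54,58,155,158): print(u,ray('w1',u,136,.02).round(4))
E
```

```text
[[0.6269, 0.2375], [0.6318, 0.2078], [0.637, 0.179], [0.6413, 0.1499], [0.6467, 0.1199]] [0.63674346 0.1788306 ] 9.575432672964835
[([276.8, 97.9], [259, 90, 37, 17, 617]), ([276.9, 122.8], [266, 112, 22, 23, 390]), ([276.9, 154.5], [267, 144, 21, 22, 360]), ([276.7, 184.6], [267, 175, 21, 21, 335]), ([276.6, 213.1], [267, 204, 20, 20, 310]), ([276.6, 249.9], [262, 232, 31, 32, 680])]
145 [(49, -30), (50, -62), (56, -44), (59, 43), (60, 92), (61, 49), (146, -45), (147, -55), (152, -30), (154, 92), (156, -87), (158, 52), (159, 57)]
175 [(54, -53), (55, -34), (60, -34), (63, 48), (64, 80), (65, 38), (148, -65), (154, -26), (155, 38), (160, 70), (161, 42)]
205 [(58, -43), (59, -56), (64, -27), (68, 95), (69, 53), (149, -38), (150, -69), (157, 64), (159, -56), (161, 39), (162, 61), (163, 28)]
230 [(62, -53), (63, -37), (71, 100), (72, 57), (151, -47), (152, -33), (158, 74), (160, -71), (162, 72), (163, 50)]
54 [0.3975 0.1847 0.02  ]
58 [0.4017 0.1853 0.02  ]
155 [0.5026 0.2018 0.02  ]
158 [0.5057 0.2023 0.02  ]
```

```bash
python3 - <<'E'
from h import *
L=np.array([ray('w1',u,v,.012)[:2] for u,v in[(60,145),(64,175),(68.5,205)]]); Rr=np.array([ray('w1',u,v,.02)[:2] for u,v in[(147,145),(148.5,175),(150,205)]])
for A in(L,Rr):
    d=A[0]-A[-1]; print(A.round(4).tolist(),np.degrees(np.arctan2(-d[0],d[1])))
print('tray corner',ray('w1',377,240,.05),ray('w1',377,240,.08),'blue',ray('w1',253,388,.05))
plan(.6367,.1785,.016,9.5,6)
E
```

```text
[[0.3986, 0.1744], [0.4019, 0.1414], [0.406, 0.1067]] 6.227110777795539
[[0.4947, 0.191], [0.4978, 0.1588], [0.501, 0.1247]] 5.449220978456307
tray corner [0.75153565 0.13542748 0.05      ] [0.74006521 0.14623299 0.08      ] blue [ 0.64924565 -0.08320808  0.05      ]
clock 1.75 row x 6 [0.023, 0.015, 3.327] [-0.01, -0.01, -0.01]
```

Call:
play_rows(
  rows=[
    [[0.02, 0.01, 3.8, 0, 0, 0, 1], [0.02, 0.01, 3.8, 0, 0, 0, 1], [0.02, 0.01, 3.8, 0, 0, 0, 1], [0.02, 0.01, 3.8, 0, 0, 0, 1], [0.02, 0.01, 2.8, 0, 0, 0, 1], [0.02, 0.02, 1.95, 0, 0, 0, 1], [0, 0, 0, 0, 0, 0, 0], [0, 0, 0, 0, 0, 0, 0], [0, 0, 0, 0, 0, 0, 0], [0, 0, 0, 0, 0, 0, 0]],
  ],
  newtons=25,
)

```text
clock: 2.75
tool_pos: [0.6385, 0.1788, 0.0187]
eef_rot: [2.029, 2.396, 0.004]
contact_force: [0.1, -0.1, -0.1]
finger_gap: 0.659
```

Call:
play_rows(
  rows=[
    [[0, 0, 0, 0, 0, 0, 0], [0, 0, 0, 0, 0, 0, 0], [0, 0, 0, 0, 0, 0, 0], [0, 0, -0.5, 0, 0, 0, 0], [0, 0, -1, 0, 0, 0, 0], [0, 0, 0, 0, 0, 0, 0]],
  ],
)

```text
clock: 3.35
tool_pos: [0.6379, 0.1782, 0.033]
eef_rot: [2.03, 2.396, 0.003]
contact_force: [0.4, -0.3, -3.3]
finger_gap: 0.382
```

```bash
python3 -c "
from h import *
plan(.4543,.1066,.078,5.5,8)"
```

```text
clock 3.35 row x 8 [-0.579, -2.395, -0.566] [0.02, -0.0, 0.49]
```

Call:
play_rows(
  rows=[
    [[0, 0, -2, 0, 0, 0, 0], [0, 0, -2.5, 0, 0, 0, 0], [-0.58, -2.4, 0, 0, 0, 0.5, 0], [-0.58, -2.4, 0, 0, 0, 0.5, 0], [-0.58, -2.4, 0, 0, 0, 0.5, 0], [-0.58, -2.4, 0, 0, 0, 0.5, 0], [-0.58, -2.4, 0, 0, 0, 0.5, 0], [-0.58, -2.4, 0, 0, 0, 0.5, 0], [-0.58, -2.4, 0, 0, 0, 0.5, 0], [-0.58, -2.4, 0, 0, 0, 0.5, 0]],
  ],
)

```text
clock: 4.35
tool_pos: [0.452, 0.106, 0.0766]
eef_rot: [2.114, 2.324, 0.0]
contact_force: [-0.7, -0.1, -4.0]
finger_gap: 0.384
```

Call:
play_rows(
  rows=[
    [[0, 0, 0, 0, 0, 0, 0], [0, 0, 0, 0, 0, 0, 0]],
  ],
)

```text
clock: 4.55
tool_pos: [0.4531, 0.1063, 0.0769]
eef_rot: [2.113, 2.324, 0.002]
contact_force: [0.1, -0.5, -3.8]
finger_gap: 0.379
```

```bash
python3 - <<'E'
from h import *
o=robot.get_obs(); print(o['tool_pos'],Ro.from_rotvec(o['eef_rot']).as_matrix().round(4).tolist())
im=snap('wrist','w2')['frame']
cv2.imwrite('pics/w2b.png',cv2.convertScaleAbs(im,alpha=1.3))
E
```

```text
[0.45305382 0.10633165 0.07689662] [[-0.0948, 0.9955, 0.0013], [0.9955, 0.0948, 0.0003], [0.0002, 0.0013, -1.0]]
```

View pics/w2b.png

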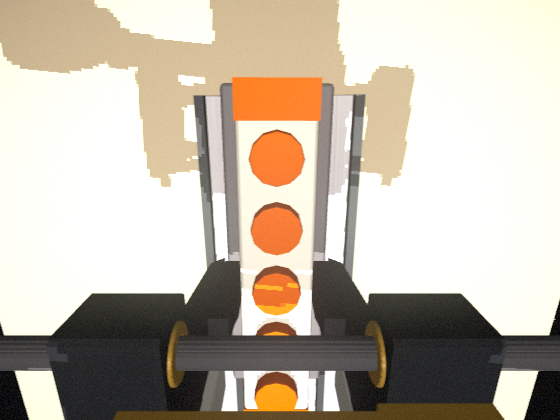

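Rack is held level and centred over the deck. Rail ends are at about (195..207,96) and (354..364,96), running to rows near 258. Now to refine the station pose from this near view.

```bash
python3 - <<'E'
from h import *
im=cv2.imread('pics/w2.png'); g=cv2.cvtColor(im,cv2.COLOR_BGR2GRAY).astype(int)
for v in(105,135,165,195,225,250):
    out=[]
    for lo,hi in((185,225),(335,375)):
        e=np.diff(g[v,lo:hi]); out.append([(int(lo+k),int(e[k])) for k in np.nonzero(abs(e)>18)[0]])
    print(v,out)
for a in((195,96),(364,96)): print(ray('w2',*a,.02).round(4))
for a in((195.,250),): pass
for u in(198,212,348,358): print(u, [int(v) for v in np.nonzero(abs(np.diff(g[80:115,u]))>18)[0]+80])
E
```

```text
105 [[(186, 38), (187, 32), (192, -24), (193, -75), (194, -51), (204, 39), (205, 64), (206, 30), (219, -34), (220, -49)], [(351, -38), (352, -70), (363, 31), (364, 33)]]
135 [[(195, -49), (196, -61), (201, -23), (206, 26), (207, 61), (208, 31), (221, -41), (222, -25)], [(345, 31), (346, 25), (349, -68), (350, -72), (352, 26), (353, 22), (361, 50), (362, 52), (364, -47)]]
165 [[(197, -25), (198, -45), (208, 21), (209, 59), (210, 29), (222, -35), (223, -51)], [(344, 29), (347, -51), (348, -85), (349, -25), (359, 37), (360, 30)]]
195 [[(200, -58), (201, -35), (206, -20), (210, 37), (211, 53), (212, 51), (213, 25), (223, -27)], [(345, -41), (346, -82), (347, -37), (348, 27), (349, 19), (357, 59), (358, 37)]]
225 [[(202, -44), (203, -60), (211, -26), (212, 31), (213, 82), (214, 39)], [(343, -29), (344, -80), (345, -47), (347, 27), (355, 60), (356, 34)]]
250 [[(204, -48), (205, -53), (212, -21), (213, -25), (214, 78), (215, 70)], [(342, -55), (343, -84), (345, 23), (353, 62), (354, 41)]]
[0.3942 0.186  0.02  ]
[0.5003 0.196  0.02  ]
198 [82, 83, 94, 95]
212 [94, 95, 96]
348 [85, 95]
358 [82, 93, 94, 95]
```

```bash
python3 - <<'E'
from h import *
L=[ray('w2',u,v,.012)[:2] for u,v in((205.8,105),(209.6,165),(215,250))]; R=[ray('w2',u,v,.012)[:2] for u,v in((352.5,105),(348.6,165),(343.5,250))]
for A in(L,R): d=A[0]-A[2]; print(np.round(A,4).tolist(),np.degrees(np.arctan2(-d[0],d[1])))
E=(ray('w2',195,95.5,.02)+ray('w2',364,95.5,.02))[:2]/2
for th in(5.0,5.4):
    a=np.radians(th); n=np.array([np.cos(a),np.sin(a)]); d=np.array([-n[1],n[0]])
    c=np.mean([n@p for p in L+R]); s0=d@E-.22; print(th,'width',np.mean([n@p for p in R])-np.mean([n@p for p in L]),'c',c,'s0',s0,'origin',n*c+d*s0)
E
```

```text
[[0.3996, 0.181], [0.4034, 0.1415], [0.4096, 0.0775]] 5.509007518520621
[[0.4956, 0.1901], [0.4994, 0.1505], [0.5058, 0.0865]] 5.623697028910292
5.0 width 0.096538369098837 c 0.46252958842402697 s0 -0.0683962294411894 origin [ 0.46673065 -0.02782385]
5.4 width 0.09654015878410221 c 0.4632019175602547 s0 -0.07162645642752291 origin [ 0.46788686 -0.02771742]
```

Call:
play_rows(
  rows=[
    [[0, 0.2, 1.2, 0, 0, 0, 0], [0, 0, 1.4, 0, 0, 0, 0], [0, 0, 1.2, 0, 0, 0, 0], [0, 0, 0.5, 0, 0, 0, 0], [0, 0, 0.25, 0, 0, 0, 0], [0, 0, 0, 0, 0, 0, 0], [0, 0, 0, 0, 0, 0, 0]],
  ],
)

```text
clock: 5.3
tool_pos: [0.4555, 0.1067, 0.0314]
eef_rot: [2.113, 2.324, 0.001]
contact_force: [-0.1, 0.0, -4.2]
finger_gap: 0.383
```

Call:
play_rows(
  rows=[
    [[0, 0, 0.1, 0, 0, 0, 0], [0, 0, 0, 0, 0, 0, 0], [0, 0, 0, 0, 0, 0, 0]],
  ],
)

```text
clock: 5.6
tool_pos: [0.4552, 0.1066, 0.0304]
eef_rot: [2.113, 2.324, 0.001]
contact_force: [1.0, 0.2, -3.2]
finger_gap: 0.382
```

Call:
play_rows(
  rows=[
    [[0, 0, 0.1, 0, 0, 0, 0], [0, 0, 0, 0, 0, 0, 0], [0, 0, 0, 0, 0, 0, 0]],
  ],
)

```text
clock: 5.9
tool_pos: [0.455, 0.1066, 0.0291]
eef_rot: [2.113, 2.325, 0.0]
contact_force: [0.5, 0.0, -3.3]
finger_gap: 0.379
```

Call:
play_rows(
  rows=[
    [[0, 0, 0.1, 0, 0, 0, 0], [0, 0, 0, 0, 0, 0, 0], [0, 0, 0, 0, 0, 0, 0]],
  ],
)

```text
clock: 6.2
tool_pos: [0.4551, 0.1066, 0.0291]
eef_rot: [-2.113, -2.324, 0.0]
contact_force: [-3.6, -0.0, 4.5]
finger_gap: 0.381
```

Call:
play_rows(
  rows=[
    [[0, 0, 0, 0, 0, 0, 0.65], [0, 0, -0.1, 0, 0, 0, 0.65], [0, 0, 0, 0, 0, 0, 0.65], [0, 0, 0, 0, 0, 0, 0.65], [1.5, 0, 0, 0, 0, 0, 0.65], [2.5, 0, 0, 0, 0, 0, 0.65], [2.2, 0, 0, 0, 0, 0, 0.65], [1, 0, 0, 0, 0, 0, 0.65], [0, 0, 0, 0, 0, 0, 0.65], [0, 0, 0, 0, 0, 0, 0.65]],
  ],
)

```text
clock: 7.2
tool_pos: [0.448, 0.1779, 0.029]
eef_rot: [2.112, 2.325, -0.001]
contact_force: [-0.0, 0.9, 0.8]
finger_gap: 0.651
```

```bash
python3 - <<'E'
from h import *
o=robot.get_obs(); print(o['tool_pos'],o['contact_force'],o['finger_gap'],Ro.from_rotvec(o['eef_rot']).as_matrix().round(4).tolist())
im=snap('wrist','w3')['frame']; im2=snap('side','s3')['frame'][150:300,200:400]
a=cv2.resize(im,(420,315)); b=cv2.resize(im2,(420,315),interpolation=cv2.INTER_CUBIC); 
cv2.imwrite('pics/w3b.png',cv2.resize(np.hstack([cv2.convertScaleAbs(a,alpha=1.2),cv2.convertScaleAbs(b,alpha=1.5)]),(800,300)))
E
```

```text
[0.44798327 0.177916   0.02896114] [-0.02217601  0.9192466   0.75240428] 0.650585144637519 [[-0.0958, 0.9954, -0.0003], [0.9954, 0.0958, -0.0005], [-0.0005, -0.0004, -1.0]]
```

View pics/w3b.png

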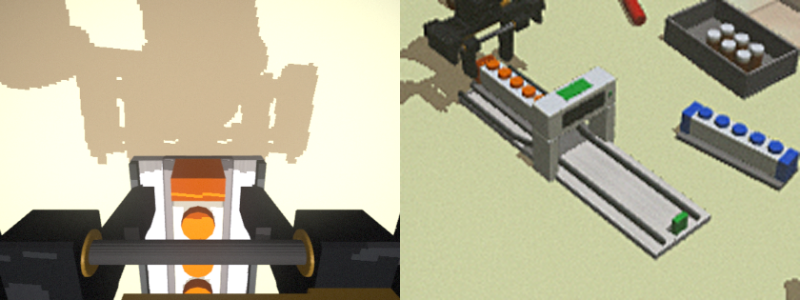

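Rack lies flat between the rails on the loading deck, with the jaws around its trailing end. Grip and slide.

Call:
play_rows(
  rows=[
    [[0, 0, 0, 0, 0, 0, 0], [0, 0, 0, 0, 0, 0, 0], [0, 0, 0, 0, 0, 0, 0], [0, 0, 0, 0, 0, 0, 0], [0, 0, 0, 0, 0, 0, 0], [-0.6, 0, 0, 0, 0, 0, 0], [-1, 0, 0, 0, 0, 0, 0], [-1, 0, 0, 0, 0, 0, 0], [-1, 0, 0, 0, 0, 0, 0], [-1, 0, 0, 0, 0, 0, 0]],
  ],
  newtons=20,
)

```text
clock: 8.3
tool_pos: [0.4525, 0.1315, 0.0291]
eef_rot: [-2.114, -2.324, -0.0]
contact_force: [0.1, 3.0, -0.3]
finger_gap: 0.383
```

Call:
play_rows(
  rows=[
    [[-1, 0, 0, 0, 0, 0, 0], [-1, 0, 0, 0, 0, 0, 0], [-1, 0, 0, 0, 0, 0, 0], [-1, 0, 0, 0, 0, 0, 0], [0, 0, 0, 0, 0, 0, 0]],
  ],
)

```text
clock: 8.8
tool_pos: [0.4564, 0.0907, 0.0291]
eef_rot: [2.113, 2.323, -0.002]
contact_force: [0.3, -2.4, 0.0]
finger_gap: 0.379
```

Call:
play_rows(
  rows=[
    [[-1, 0, 0, 0, 0, 0, 0], [-1, 0, 0, 0, 0, 0, 0], [-1, 0, 0, 0, 0, 0, 0], [-1, 0, 0, 0, 0, 0, 0], [-0.5, 0, 0, 0, 0, 0, 0], [0, 0, 0, 0, 0, 0, 0], [0, 0, 0, 0, 0, 0, 0]],
  ],
)

```text
clock: 9.5
tool_pos: [0.4607, 0.0468, 0.0291]
eef_rot: [2.113, 2.324, -0.002]
contact_force: [-1.0, -2.9, 1.1]
finger_gap: 0.38
```

```bash
python3 - <<'E'
from h import *
im2=snap('side','s4')['frame'][140:290,210:370]; im=snap('top','t4')['frame'][150:250,250:400]
a=cv2.resize(im,(400,300),interpolation=cv2.INTER_CUBIC); b=cv2.resize(im2,(400,300),interpolation=cv2.INTER_CUBIC)
cv2.imwrite('pics/w4b.png',cv2.convertScaleAbs(np.hstack([a,b]),alpha=1.5))
E
```

```text
(no output)
```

View pics/w4b.png

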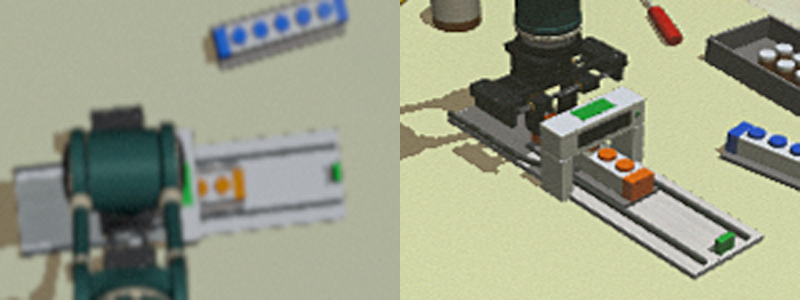

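Call:
play_rows(
  rows=[
    [[0, 0, 0, 0, 0, 0, 0.7], [0, 0, 0, 0, 0, 0, 0.7], [0, 0, 0, 0, 0, 0, 0.7], [0, 0, -1.5, 0, 0, 0, 0.7], [0, 0, -3, 0, 0, 0, 0.7], [0, 0, -3.5, 0, 0, 0, 0.7], [0, 0, -3.5, 0, 0, 0, 0.7], [0, 0, -3.0, 0, 0, 0, 0.7], [0, 0, 0, 0, 0, 0, 0.7]],
  ],
)

```text
clock: 10.5
tool_pos: [0.4642, 0.0483, 0.1793]
eef_rot: [2.108, 2.32, 0.011]
contact_force: [-0.3, 0.2, -0.5]
finger_gap: 0.7
```

```bash
python3 - <<'E'
from h import *
o=robot.get_obs(); print(o['tool_pos'])
im=cv2.imread('pics/t4.png'); hsv=cv2.cvtColor(im,cv2.COLOR_BGR2HSV); m=cv2.inRange(hsv,(5,130,60),(22,255,255)); m[:195]=0;m[230:]=0;m[:,:318]=0;m[:,355:]=0
v,u=np.nonzero(m); P=np.array([ray('t4',a,b,.058)[:2] for a,b in zip(u,v)])
a=np.radians(5.5); n=np.array([np.cos(a),np.sin(a)]); d=np.array([-n[1],n[0]])
print(u.max(),'end s',np.sort(P@d)[:5]+.074,'n',np.median(P@n))
E
```

```text
[0.46417249 0.04833501 0.17927538]
341 end s [-0.08531092 -0.08451136 -0.08412016 -0.08372909 -0.08333813] n 0.4629742221309999
```

```bash
python3 -c "
from h import *
plan(.4753,-.1019,.178,5.5,6)"
```

```text
clock 10.5 row x 6 [-2.51, -0.055, 0.021] [0.09, 0.0, -0.0]
```

Call:
play_rows(
  rows=[
    [[-2.5, 0, 0, 0, 0, 0, 0.7], [-2.5, 0, 0, 0, 0, 0, 0.7], [-2.5, 0, 0, 0, 0, 0, 0.7], [-2.5, 0, 0, 0, 0, 0, 0.7], [-2.5, 0, 0, 0, 0, 0, 0.7], [-2.4, 0, 0, 0, 0, 0, 0.7], [0, 0, 0, 0, 0, 0, 0.7], [0, 0, 0, 0, 0, 0, 0.7]],
  ],
)

```text
clock: 11.3
tool_pos: [0.4741, -0.1002, 0.1731]
eef_rot: [-2.113, -2.322, 0.001]
contact_force: [-0.6, 0.3, -0.8]
finger_gap: 0.7
```

```bash
python3 - <<'E'
from h import *
plan(.4753,-.1019,.0292,5.5,6)
im=snap('wrist','w5')['frame']; b=snap('side','s5')['frame'][120:300,200:400]
cv2.imwrite('pics/w5b.png',cv2.convertScaleAbs(np.hstack([cv2.resize(im,(400,300)),cv2.resize(b,(333,300),interpolation=cv2.INTER_CUBIC)]),alpha=1.3))
E
```

```text
clock 11.3 row x 6 [-0.032, 0.02, 2.398] [-0.02, -0.01, -0.02]
```

View pics/w5b.png

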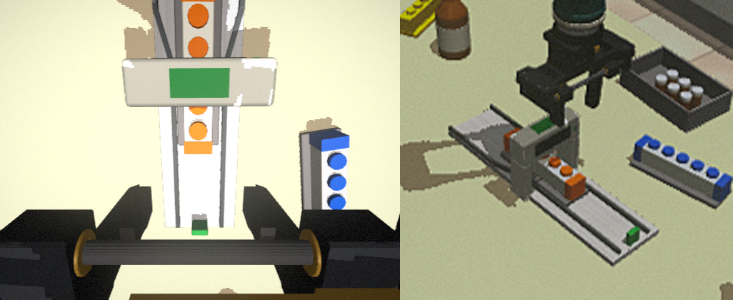

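```bash
python3 - <<'E'
from h import *
d5=np.load('pics/w5.npz'); c=-d5['R'].T@d5['t']; print('cam',c, c-robot.get_obs()['tool_pos'], robot.get_obs()['q'].round(2))
a=np.radians(5.5); n=np.array([np.cos(a),np.sin(a)]); d=np.array([-n[1],n[0]])
k=560/400
def S(u,v,z): p=ray('w5',u*k,v*k,z)[:2]; return (d@p+.074).round(4),(n@p).round(4)
print('arch top near edge',S(200,106,.13),'far',S(200,59,.13),'rack end top',S(198,154,.058),S(198,142,.058),'stop',S(200,219,.04),S(200,229,.04))
E
```

```text
cam [ 0.46676891 -0.01933318  0.34261859] [-0.00744877  0.08019452  0.16920259] [-0.26 -0.07  2.05  0.    1.16 -0.35]
arch top near edge (np.float64(-0.0172), np.float64(0.4647)) far (np.float64(0.0209), np.float64(0.4647)) rack end top (np.float64(-0.0852), np.float64(0.4629)) (np.float64(-0.0698), np.float64(0.4629)) stop (np.float64(-0.19), np.float64(0.4655)) (np.float64(-0.2068), np.float64(0.4655))
```

Call:
play_rows(
  rows=[
    [[-0.15, 0.1, 3, 0, 0, 0, 0.7], [0, 0, 3.5, 0, 0, 0, 0.7], [0, 0, 3.5, 0, 0, 0, 0.7], [0, 0, 2.9, 0, 0, 0, 0.7], [0, 0, 1.3, 0, 0, 0, 0.7], [0, 0, 0.1, 0, 0, 0, 0.7], [0, 0, 0, 0, 0, 0, 0.7]],
  ],
)

```text
clock: 12.1
tool_pos: [0.4766, -0.1016, 0.0318]
eef_rot: [2.112, 2.325, 0.001]
contact_force: [0.3, 0.3, -0.4]
finger_gap: 0.697
```

Call:
play_rows(
  rows=[
    [[0, 0, 0.1, 0, 0, 0, 0], [0, 0, 0, 0, 0, 0, 0], [0, 0, 0, 0, 0, 0, 0], [0, 0, 0, 0, 0, 0, 0], [0, 0, 0, 0, 0, 0, 0], [0, 0, 0, 0, 0, 0, 0]],
  ],
  newtons=20,
)

```text
clock: 12.7
tool_pos: [0.4761, -0.1022, 0.0309]
eef_rot: [2.113, 2.324, -0.0]
contact_force: [-3.8, -0.0, 6.0]
finger_gap: 0.382
```

Call:
play_rows(
  rows=[
    [[-0.6, 0, 0, 0, 0, 0, 0], [-1.2, 0, 0, 0, 0, 0, 0], [-1.5, 0, 0, 0, 0, 0, 0], [-1.5, 0, 0, 0, 0, 0, 0], [-1.5, 0, 0, 0, 0, 0, 0], [-1.5, 0, 0, 0, 0, 0, 0], [-1.5, 0, 0, 0, 0, 0, 0], [-1.2, 0, 0, 0, 0, 0, 0], [-0.5, 0, 0, 0, 0, 0, 0], [0, 0, 0, 0, 0, 0, 0]],
  ],
)

```text
clock: 13.7
tool_pos: [0.4872, -0.2117, 0.0309]
eef_rot: [2.114, 2.323, 0.002]
contact_force: [0.1, 2.4, 4.8]
finger_gap: 0.381
```

Call:
play_rows(
  rows=[
    [[-0.4, 0, 0, 0, 0, 0, 0], [-0.4, 0, 0, 0, 0, 0, 0], [0, 0, 0, 0, 0, 0, 0]],
  ],
)

```text
clock: 14.0
tool_pos: [0.4878, -0.2185, 0.031]
eef_rot: [-2.114, -2.323, -0.003]
contact_force: [-0.9, 5.8, 7.6]
finger_gap: 0.377
```

Call:
play_rows(
  rows=[
    [[-0.3, 0, 0, 0, 0, 0, 0], [0, 0, 0, 0, 0, 0, 0]],
  ],
)

```text
clock: 14.2
tool_pos: [0.488, -0.2211, 0.0311]
eef_rot: [-2.114, -2.323, -0.003]
contact_force: [-1.4, 7.6, 8.8]
finger_gap: 0.385
```

Call:
play_rows(
  rows=[
    [[-0.2, 0, 0, 0, 0, 0, 0], [0, 0, 0, 0, 0, 0, 0], [0, 0, 0, 0, 0, 0, 0]],
  ],
)

```text
clock: 14.5
tool_pos: [0.4882, -0.2228, 0.0311]
eef_rot: [-2.114, -2.323, -0.004]
contact_force: [-1.0, 7.3, 8.4]
finger_gap: 0.377
```

Call:
play_rows(
  rows=[
    [[-0.2, 0, 0, 0, 0, 0, 0], [0, 0, 0, 0, 0, 0, 0], [0, 0, 0, 0, 0, 0, 0]],
  ],
)

```text
clock: 14.8
tool_pos: [0.4883, -0.2247, 0.0311]
eef_rot: [-2.114, -2.323, -0.004]
contact_force: [-1.4, 8.3, 9.0]
finger_gap: 0.379
```

```bash
python3 - <<'E'
from h import *
im=snap('wrist','w6')['frame']; b=snap('side','s6')['frame'][180:290,260:380]
cv2.imwrite('pics/w6b.png',cv2.convertScaleAbs(np.hstack([cv2.resize(im,(400,300)),cv2.resize(b,(327,300),interpolation=cv2.INTER_CUBIC)]),alpha=1.3))
E
```

```text
(no output)
```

View pics/w6b.png

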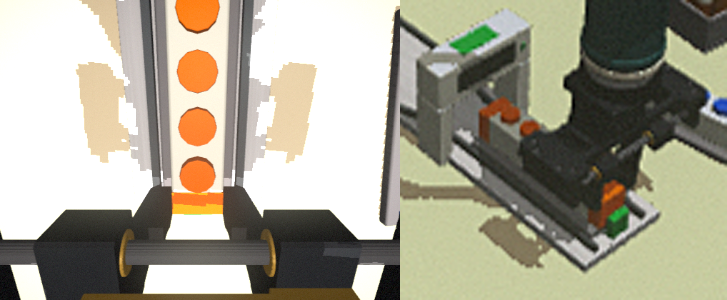

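```bash
cat > m.py <<'E'
from h import *
import sys
def m(f):
    im=cv2.imread(f'pics/{f}.png'); hsv=cv2.cvtColor(im,cv2.COLOR_BGR2HSV); k=cv2.inRange(hsv,(5,120,80),(24,255,255))
    n,l,st,c=cv2.connectedComponentsWithStats(k); a=np.radians(5.5); d=np.array([-np.sin(a),np.cos(a)])
    for i in range(1,n):
        if st[i,4]>300: print(f,c[i].round(1),st[i],'s',(d@ray(f,*c[i],.066)[:2]+.074).round(4),'front edge s',(d@ray(f,c[i][0],st[i][1]+st[i][3],.058)[:2]+.074).round(4))
m(sys.argv[1])
E
python3 m.py w5; python3 m.py w6
```

```text
w5 [276.9  21.4] [263   5  29  34 769] s 0.0656 front edge s 0.0555
w5 [276.9  66.1] [263  51  29  30 674] s 0.0359 front edge s 0.0258
w5 [276.8 182.9] [265 170  25  26 510] s -0.0538 front edge s -0.0673
w5 [277.  206.5] [258 198  39  18 702] s -0.0744 front edge s -0.0856
w6 [275.8  19.6] [ 245    0   62   47 2319] s -0.0877 front edge s -0.0953
w6 [275.9  99.5] [ 248   69   57   61 2649] s -0.1144 front edge s -0.1262
w6 [276.  177.1] [ 250  150   53   55 2218] s -0.1441 front edge s -0.1582
w6 [276.  265.4] [ 240  219   73   81 4158] s -0.1835 front edge s -0.206
w6 [170.9 359. ] [167 326  10  62 333] s -0.2335 front edge s -0.2592
w6 [381.4 359.2] [376 326  10  62 321] s -0.234 front edge s -0.2596
w6 [277.4 415.3] [226 412 109   8 647] s -0.2691 front edge s -0.2816
```

Call:
play_rows(
  rows=[
    [[0, 0, -0.1, 0, 0, 0, 0], [0, 0, 0, 0, 0, 0, 0]],
  ],
)

```text
clock: 15.1
tool_pos: [0.4879, -0.2258, 0.0312]
eef_rot: [-2.113, -2.324, -0.001]
contact_force: [0.8, 4.6, 3.5]
finger_gap: 0.378
```

Call:
play_rows(
  rows=[
    [[-0.2, 0, 0, 0, 0, 0, 0], [0, 0, 0, 0, 0, 0, 0]],
  ],
)

```text
clock: 15.3
tool_pos: [0.4879, -0.2279, 0.0312]
eef_rot: [-2.113, -2.324, -0.001]
contact_force: [0.5, 4.9, 4.5]
finger_gap: 0.379
```

```bash
python3 -c "
from h import *
snap('wrist','w7')"; python3 m.py w7 | head -3
```

```text
w7 [275.4  19.7] [ 245    0   62   47 2323] s -0.0908 front edge s -0.0984
w7 [275.5  99.5] [ 247   70   58   60 2636] s -0.1174 front edge s -0.1292
w7 [275.8 177.2] [ 249  150   54   55 2216] s -0.1472 front edge s -0.1613
```

Call:
play_rows(
  rows=[
    [[-0.2, 0, 0, 0, 0, 0, 0], [0, 0, 0, 0, 0, 0, 0], [0, 0, 0, 0, 0, 0, 0]],
  ],
)

```text
clock: 15.65
tool_pos: [0.4879, -0.2281, 0.0311]
eef_rot: [-2.112, -2.321, -0.004]
contact_force: [0.1, 10.5, 6.2]
finger_gap: 0.378
```

Call:
play_rows(
  rows=[
    [[-0.2, 0, 0, 0, 0, 0, 0], [0, 0, 0, 0, 0, 0, 0], [0, 0, 0, 0, 0, 0, 0]],
  ],
)

```text
clock: 15.95
tool_pos: [0.4878, -0.2282, 0.0311]
eef_rot: [-2.111, -2.318, -0.006]
contact_force: [1.3, 17.2, 10.1]
finger_gap: 0.378
```

```bash
python3 -c "
from h import *
snap('wrist','w8')"; python3 m.py w8 | head -3
```

```text
w8 [275.1  19.4] [ 244    0   63   47 2291] s -0.0911 front edge s -0.0988
w8 [275.3  99. ] [ 247   69   58   61 2645] s -0.1178 front edge s -0.1297
w8 [275.7 176.7] [ 249  149   54   55 2218] s -0.1475 front edge s -0.1614
```

It's seated: the TCP stopped moving while the force rose to 17 N. Relax, release and retreat.

Call:
play_rows(
  rows=[
    [[0.3, 0, -0.1, 0, 0, 0, 0], [0, 0, 0, 0, 0, 0, 0], [0, 0, 0, 0, 0, 0, 0.65], [0, 0, 0, 0, 0, 0, 0.65], [0, 0, 0, 0, 0, 0, 0.65], [0, 0, -1, 0, 0, 0, 0.65], [0, 0, -3, 0, 0, 0, 0.65], [0, 0, -3.5, 0, 0, 0, 0.65], [0, 0, -3.5, 0, 0, 0, 0.65], [0, 0, -3, 0, 0, 0, 0.65]],
  ],
)

```text
clock: 17.0
tool_pos: [0.4884, -0.23, 0.175]
eef_rot: [2.112, 2.322, 0.0]
contact_force: [0.6, -0.4, -0.8]
finger_gap: 0.648
```

Call:
play_rows(
  rows=[
    [[-2, 0, -2, 0, 0, 0, 0.65], [-4, 0, -2, 0, 0, 0, 0.65], [-4, 0, 0, 0, 0, 0, 0.65], [-2, 0, 0, 0, 0, 0, 0.65], [0, 0, 0, 0, 0, 0, 0.65], [0, 0, 0, 0, 0, 0, 0.65]],
  ],
)

```text
clock: 17.6
tool_pos: [0.4988, -0.3482, 0.2114]
eef_rot: [-2.113, -2.322, -0.001]
contact_force: [-0.1, 0.3, -0.5]
finger_gap: 0.652
```

```bash
python3 - <<'E'
from h import *
im=snap('wrist','w9')['frame']; b=snap('side','s9')['frame']; c=snap('top','t9')['frame'][140:260,140:470]
cv2.imwrite('pics/w9b.png',cv2.convertScaleAbs(np.vstack([np.hstack([cv2.resize(im,(400,300)),cv2.resize(b[180:290,250:397],(400,300),interpolation=cv2.INTER_CUBIC)]),cv2.resize(c,(800,291),interpolation=cv2.INTER_CUBIC)]),alpha=1.3))
E
python3 m.py w9
```

```text
w9 [276.2  24. ] [264  10  26  29 588] s -0.1776 front edge s -0.1876
w9 [276.5  55. ] [257  45  40  21 839] s -0.2011 front edge s -0.2089
```

View pics/w9b.png

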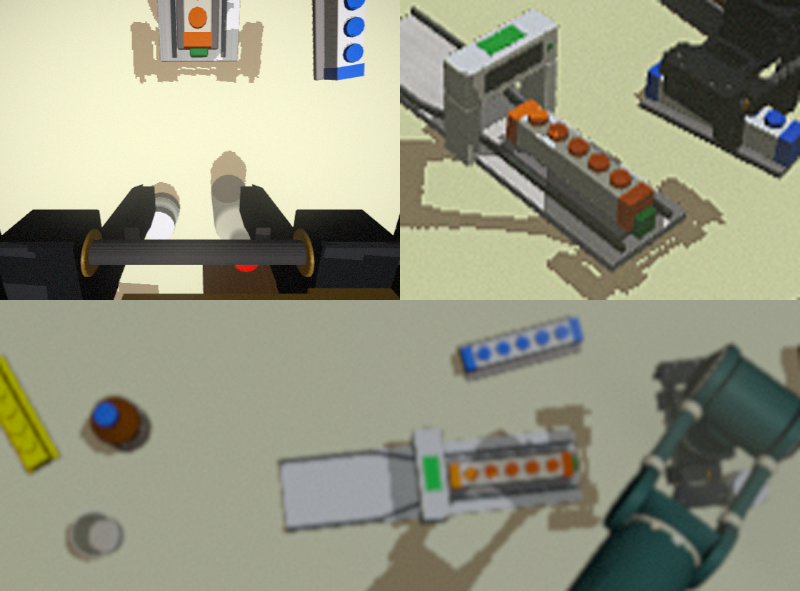

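The rack sits flat between the rails, its end against the green stop. The blue rack, amber bottle and beaker look unmoved, and the gripper is clear.

```bash
python3 -c "
from h import *
print(ticket.close_job())"
```

```text
the job is handed in; nothing more can be done
None
```

The orange-capped rack now rests against the green stop, and I have handed the job in. The arm finished at about 17.8 s of the 64 s allowed; no verdict is reported.

- **What I did:** I gripped the rack at its middle, lowered it level onto the wide loading deck, and re-gripped it at its trailing end. I slid it under the arch until the leading end stuck out about 65 mm. Then I let go, crossed over the arch, took the leading end and drew it on to the stop.
- **Contact with the stop:** the tool stopped moving while the force along the lane rose from about 5 to 17 N. After release, the rack's centre measured 118 mm past my arch estimate. Allowing for the 2 mm arch offset I measured, that matches the expected 120 mm.
- **Final pictures:** the rack lies flat between the rails with its end touching the stop, and the gripper is clear. The blue rack, amber bottle and beaker look unmoved by eye. The jar and wash bottle were only partly in view, and I did not measure either of them.
- **Small disagreements:**
    - My estimates of the station's position along the lane differed by up to 5 mm between cameras.
    - While drawing the rack on, the gripper pressed it down with up to about 10 N. Raising it 1 mm partway brought that down to about 4 N, before the final push against the stop raised it again.

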